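Ready the drinks tank for filling: seat the tap key, open the hatch

ROBOT

A 7-joint arm with a two-finger parallel gripper is mounted at the origin on the work surface. World frame = base frame: x ahead of the robot, y to its left, z up, the work surface at z = 0. Lengths are in m, angles in rad, forces in N, time in s.
With the tool pointing down it reaches from about 0.425 to 0.925 m from the base axis. Payload 6.8 kg.
Tool frame: the origin (TCP) lies on the mounting face of the last link; the fingertips stand 173 mm ahead of it and the grasp point (between the pads) lies 155 mm ahead of it; z points along the fingers, y is the line along which they close (so a half turn about z gives the same grasp; the last joint's range is limited). The gripper opens to 85 mm and grips with 20 to 120 N. Pads are 22 mm wide; open, the fingers measure 114 mm over their backs; the gripper's body (76 mm by 85 mm) begins 54 mm behind the grasp point. The pads swing forward as they close: fully open they stand 13 mm farther back than shut.
Start: joints at [-1.228, 0.477, 0.022, 1.555, -0.011, 1.109, -0.083], TCP at [0.294, 0.608, 0.405] pointing down, gripper open.
Joint ranges: [-2.96, 2.96], [-0.34, 2.1], [-1.41, 1.46], [0.24, 2.44], [-1.37, 4.51], [0.17, 1.92], [-2.96, 2.96]. Speed limits (rad/s): [2.39, 2.39, 3.14, 3.14, 3.14, 3.14, 3.14].

INTERFACE

Orientations are given as a unit quaternion [w, x, y, z].
In Python, from station import bot gives the robot as it stands. The module is installed in compiled form; this text tells all that it offers.
- The arm moves only by the shell command python3 -m pendant 'ROWS' [FORCE]. ROWS is JSON, a list of rows, each a list of 5 numbers: the finger opening in m, from 0 to 0.0854, then the shift along the tool's x, y, z in m, then the turn about the tool's z in degrees. In form: [[jaw, x, y, z, yaw], ...]. A call has 1 to 12 rows; each row shifts and turns the commanded pose from where the row before left it, along the tool's axes as they then stand; what a row does not reach is not made up. A row lasts 1/12 s, in which the tool goes at most 41.7 mm and 7.16 degrees, less where a joint would pass 70% of its speed; a pose out of reach is approached as far as the arm can. A call with a gripper value outside its range is refused whole. The fingers move at their own pace and stop on an object; FORCE is the grip in N (left out, the last holds). Time passes only in rows, so rows that do not move let the fingers close. It gives the time, the measured TCP pose, the force, the opening and the grip force at its end, in the units of the state.
- bot.get_obs(): the state, without advancing time (a new reading comes with each control period).
- bot.read_camera(name): name is "scene" or "top" or "wrist"; returns (picture, depth): 480x640x3 uint8, blue, green, red; 480x640 float32, m along the optical axis (not along the pixel's ray), 0 where there is no reading.
- bot.camera_model(name): a dict with "intrinsics" (3x3 intrinsics, pixels), "R" (3x3) and "t" (3): a world point X has camera coordinates R X + t. Camera axes: x right, y down, z forward; pixel columns grow to the right and rows downward; lengths in m; the calibration is good to about 2 mm. A picture is of the moment at which its call begins: read the wrist's pose just before it. camera_model takes no time and is no camera call; for the wrist camera it gives the pose at the moment of the call.
- bot.hand_in(): hands the job in; it is judged then, once.
Trained networks look in the newest picture that a camera, given by its name, has taken for a name from the list of things; names that differ only in an ending like _2 or _b are one class to them, and where a whole thing is asked for, a point or a joint stands for the part that bears it (a point fixed in the world has none). Each returns a list of dicts, best first, with "score" (0 to 1); they miss things now and then, are a little off and sometimes report something else, mostly with a low value. They report only what shows in the picture. A call takes as long as a camera call.
- bot.boxes_of(name, camera): "at" ([column, row] in pixels, amid what is visible of it).
- bot.trace(name, camera): "mask" (480x640 bool, what is visible of it) and "at" ([column, row] in pixels, amid what is visible of it).
- bot.pinpoint(name, camera): "at" ([column, row] in pixels: a listed point, or the origin of a listed thing).
The state is a dict: "t": time; "q": joint angles; "joint_vel": joint speeds; "joint_torque": joint torques, N m; "eef_pos": TCP position; "tool_rot": TCP orientation; "contact_force": force on the tool from outside, world axes, zero at the start; "torque": the same for the moment, N m; "gripper_width": opening from 0.0 (shut) to 1.0 (fully open); "grasp_force": force on a finger pad.
Only numpy, scipy, OpenCV 4.12 (cv2) and the standard library are available. Lean on these libraries where they do the work, as an engineer would, in place of code of your own. Each camera call takes 0.05 s, during which the arm holds its last target. There are 200 camera calls.

TASK

Get the white drinks tank ready for filling. First shut its tap: the wooden key is standing open and loose, so press it down while you turn it crosswise to the tap, working it in rather than ramming it straight down, until its shoulder is fully home on the barrel and it holds there by itself. Then open the filling hatch by pressing the latch bar down and sliding the cover all the way back, and leave the other things on the counter where they are.

Things in the scene. Friction and masses are not known exactly. Their poses are not given: they have to be found in the camera images.
- tank: fixed white drinks tank, 300 x 150 mm, on a wooden riser stand. Origin on the counter under the tank's centre; x runs from the tap end to the rear, y across, z up. Front face at x = -150 mm, flat deck 235 mm high with two rails along x (outer sides y = +-60 mm, tops 248 mm high) for the hatch cover. The wooden tap's upright barrel axis is at x = -230 mm, y = 0; its nose reaches to x = -283 mm
- key_grip (a point): centre of the crossbar of the wooden T-shaped tap key, on the barrel's axis: grip here. Bar 70 mm long (along the point's own y), 16 mm thick (x), 24 mm high (z); this point is 226 mm above the counter with the key fully out, 215 mm when home. Below the bar: a stem 18 mm thick, then the shoulder, a disc 36 mm across and 7 mm thick, its underside 42 mm below this point
- tap_key (a joint): how far the key is pressed down into its tapered bore, m: 0 fully out, 0.011 home, shoulder on the rim. Starts 10 to 11 mm proud. Pressed straight it binds by friction (about 25 N at 7 mm, 35 N or more to go home); pressed with 15 to 20 N while turning it creeps in within a radian or so (rock it if need be); turned unpressed it does not go in. Left alone it stays
- tap_turn (a joint): turn of the key about the barrel's axis, rad, anticlockwise from above positive: 0 shut, the bar square across the tap (along the tank's y); about 1.57 open, the bar in line with the tap. Starts at 1.1 to 1.55, so it shuts clockwise; stops at -0.3 and 1.8. Turning takes up to about 0.4 N m when home
- latch_pad (a point): middle of the thumb pad of the grey latch bar at the cover's front end, on its top face, 251 mm above the counter when up; closed, it is at x = -118 mm, y = 0 of the tank, and it moves with the cover. The pad is 80 mm wide and flat from 18 mm before this point to 16 mm behind it (tank's x), where a ridge 70 mm wide, 6 mm thick, 10 mm higher than the pad, stands to push against
- latch (a joint): how far the latch bar is pressed down, m: 0 up, 0.007 fully down. Its spring resists with 2.5 N at first, 6 N fully down. Until it is down by about 5 mm its wings, in notches of the rails, lock the cover (1 to 2 mm of play); once the cover has moved they run under the rails' lips and keep it down
- cover (a joint): slide of the grey hatch cover (98 x 104 mm) along the rails towards the tank's rear (+x), m: 0 shut and latched, 0.070 fully back against its stop. It drags with about 2 to 4 N and stays where it is left
- tumbler: glass tumbler, 68 mm across and 88 mm high, standing on the counter under the tap's nose; origin at the centre of its underside. Leave it alone
- mug: ceramic mug, 82 mm across and 92 mm high, beside the tank on its +y side; origin at the centre of its underside. Leave it alone
- butter_dish: white ceramic butter dish with its lid on, 165 x 95 mm, 81 mm high to the knob, beside the tank on its -y side; origin at the centre of its underside. Leave it alone
- rolling_pin: grey silicone rolling pin with wooden handles, 434 mm long (along its x), 50 mm thick, lying on the rolling board to the left; origin at its middle. Leave it alone
- tap_rim (a point): centre of the rim of the tap's upright barrel (42 mm across), 173 mm above the counter: the mouth of the tapered bore that the key sits in, where the key's shoulder lands. Axes as the tank's
- bar_end (a point): one end of the key's crossbar, 33 mm from key_grip along the bar (key_grip's +y); at tap_turn 0 it points along the tank's +y

How it is judged:
By the outcome, as a careful person would: the job done as asked, in the order asked, and still so for the second after the job is handed in, with the robot touching nothing.
It also fails if it takes over 48 s, if anything falls off the work surface, if the arm or the gripper's body presses on something with over 40 N, if the wrist force passes 120 N, or if a joint passes its speed limit or range.

## Working session

There is one attempt and no reset: what is moved stays moved. The work goes in short steps, Python scripts to look and compute and a shell command to move; the robot and the scene stay as the last step left them, time stands still between calls to the robot, and variables do not carry over. Pictures are saved under pics/ and viewed, at most 10 in all, crops included, and the job is handed in when it is done.

```bash
mkdir -p pics
cat > h.py <<'E'
import numpy as np, cv2
from station import bot
from scipy.spatial.transform import Rotation as Ro
def ray(cam,px):
    m=bot.camera_model(cam);K,R,t=[np.array(m[k]) for k in("intrinsics","R","t")]
    d=R.T@np.linalg.solve(K,[px[0],px[1],1.]); return -R.T@t,d
def at_z(cam,px,z):
    o,d=ray(cam,px); return o+d*(z-o[2])/d[2]
def at_depth(cam,px,dep):
    o,d=ray(cam,px); c,r=int(round(px[0])),int(round(px[1]))
    p=dep[max(r-2,0):r+3,max(c-2,0):c+3]; p=p[p>0]
    return o+d*np.median(p) if len(p) else None
E
python3 - <<'E'
from h import *
np.set_printoptions(precision=4,suppress=True)
s=bot.get_obs();print(s['t'],s['eef_pos'],s['tool_rot'],s['gripper_width'])
Z=dict(key_grip=.225,bar_end=.225,latch_pad=.251,tap_rim=.173,tank=0)
ims=[]
for cam in("top","scene"):
    im,dep=bot.read_camera(cam);ims.append(im)
    for n,z in Z.items():
        for r in bot.pinpoint(n,cam)[:2]:
            print(cam,n,round(r['score'],2),np.array(r['at']),'z',at_z(cam,r['at'],z),'d',at_depth(cam,r['at'],dep))
cv2.imwrite('pics/a.png',cv2.resize(np.vstack(ims),(533,800))[:, :] if 0 else cv2.resize(np.hstack(ims),(800,300)))
E
```

```text
0.0 [0.2939 0.6073 0.4037] [-0.0001  0.2235  0.9747 -0.0009] 0.9997401999507116
top key_grip 0.68 [374.4 290.3] z [0.4716 0.0505 0.225 ] d [0.4713 0.0516 0.2356]
top bar_end 0.76 [373.2 310. ] z [0.4317 0.0535 0.225 ] d [0.4315 0.0461 0.1536]
top latch_pad 0.72 [373.9 238.1] z [0.5758 0.0528 0.251 ] d [0.5758 0.0528 0.2507]
top tap_rim 0.69 [372.7 295.7] z [0.4617 0.0488 0.173 ] d [0.4604 0.0555 0.2379]
scene key_grip 0.85 [239.9 266.5] z [0.4634 0.0502 0.225 ] d [0.4672 0.0436 0.2355]
scene bar_end 0.76 [229.6 261.5] z [0.4382 0.056  0.225 ] d [0.4432 0.0479 0.2378]
scene latch_pad 0.87 [291.9 274.3] z [0.5786 0.0454 0.251 ] d [0.579  0.0445 0.2525]
scene tap_rim 0.59 [244.5 279.3] z [0.4665 0.054  0.173 ] d [0.4738 0.0412 0.1945]
scene tank 0.72 [342.1 346.8] z [0.697  0.0435 0.    ] d [ 0.706  -0.0291  0.1491]
```

View pics/a.png

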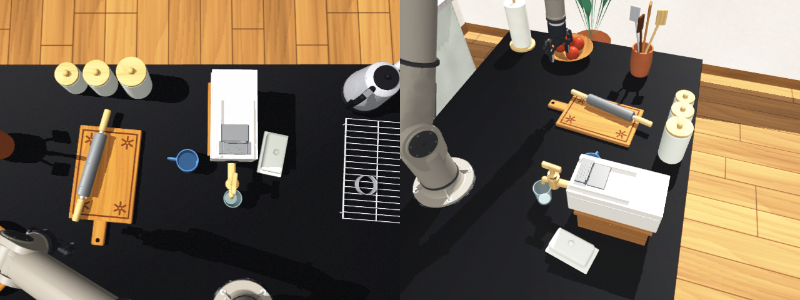

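The tap faces the robot. The key is at about (0.468, 0.050), and the bar is nearly in line with x. I'll move above it.

```bash
python3 -m pendant '[[0.085,-0.027,-0.0283,-0.003,0],[0.085,-0.027,-0.0283,-0.003,0],[0.085,-0.027,-0.0283,-0.003,0],[0.085,-0.027,-0.0283,-0.003,0],[0.085,-0.027,-0.0283,-0.003,0],[0.085,-0.027,-0.0283,-0.003,0],[0.085,-0.027,-0.0283,-0.003,0],[0.085,-0.027,-0.0283,-0.003,0],[0.085,-0.027,-0.0283,-0.003,0],[0.085,-0.027,-0.0283,-0.003,0],[0.085,-0.027,-0.0283,-0.003,0],[0.085,-0.027,-0.0283,-0.003,0]]' 80; python3 -m pendant '[[0.085,-0.027,-0.0283,-0.003,0],[0.085,-0.027,-0.0283,-0.003,0],[0.085,-0.022,-0.0283,-0.003,0],[0.085,0,0,0,-6],[0.085,0,0,0,-6],[0.085,0,0,0,-6],[0.085,0,0,0,0]]'
cat > m.py <<'E'
from h import *
import sys
np.set_printoptions(precision=4,suppress=True)
s=bot.get_obs();R=Ro.from_quat(np.roll(s['tool_rot'],-1)).as_matrix();print(s['t'],s['eef_pos'],'\n',R,s['contact_force'],s['q'])
for cam,ns in (('top',('tank',)),('wrist',('key_grip','bar_end','latch_pad'))):
    im,dep=bot.read_camera(cam)
    cv2.imwrite('pics/%s_%s.png'%(cam,sys.argv[1]),im)
    if cam=='top':
        m=bot.trace('tank',cam)[0]['mask']; v,u=np.nonzero(m&(dep>0))
        c=bot.camera_model(cam);K,Rc,t=[np.array(c[k]) for k in("intrinsics","R","t")]
        P=(np.linalg.solve(K,np.vstack([u,v,np.ones_like(u)])*dep[v,u])).T; P=(P-t)@Rc
        Q=P[(P[:,2]>.228)&(P[:,2]<.262)&(P[:,0]>.53)]
        print('tank rect',cv2.minAreaRect(Q[:,:2].astype(np.float32)*1000))
    else:
      for n in ns:
        z=.251 if n=='latch_pad' else .2255
        for r in bot.pinpoint(n,cam)[:1]: print(n,round(r['score'],2),np.array(r['at']),'z',at_z(cam,r['at'],z),'d',at_depth(cam,r['at'],dep))
E
python3 m.py 1
```

```text
t: 1.6
eef_pos: [0.4379, 0.1587, 0.4412]
tool_rot: [0.0, 0.223, 0.975, 0.0]
contact_force: [0.5, 1.4, -0.5]
gripper_width: 0.994
grasp_force: 0.0
t: 2.18
eef_pos: [0.4692, 0.0509, 0.4499]
tool_rot: [0.0, 0.067, 0.998, 0.0]
contact_force: [-0.4, 1.0, 0.1]
gripper_width: 0.997
grasp_force: 0.0
2.1833 [0.4692 0.0509 0.4499] 
 [[-0.9911  0.1333  0.0004]
 [ 0.1333  0.9911  0.0003]
 [-0.0004  0.0003 -1.    ]] [-0.3853  0.9851  0.1189] [-0.5462  0.0845  0.3289  1.9856 -0.0312  1.0758  1.2335]
tank rect ((696.8200073242188, 46.49991226196289), (150.7146759033203, 301.5670166015625), 89.37562561035156)
key_grip 0.71 [305.4 271.6] z [0.4664 0.0487 0.2255] d [0.4628 0.0494 0.2365]
bar_end 0.77 [305.2 205. ] z [0.4343 0.0532 0.2255] d [0.433  0.0535 0.2335]
```

View pics/wrist_1.png

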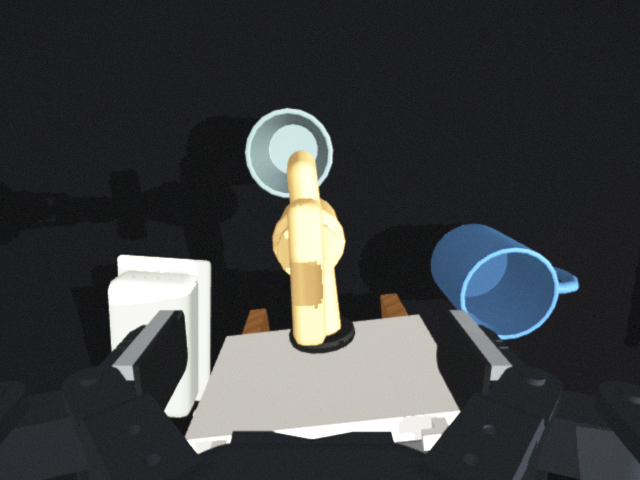

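The wrist picture shows the bar at about (306, 270), nearly in line with the tap. The tank fit, with centre (0.697, 0.0465) and yaw -0.6°, puts the axis at (0.4667, 0.0488), which matches the pinpoint. The turn is about 83°, and the tool is already aligned across the bar. I'll descend and grip.

```bash
python3 -m pendant '[[0.085,0.0023,-0.0024,0.014,0],[0.085,0,0,0.02,0],[0.085,0,0,0.02,0],[0.085,0,0,0.016,0],[0.03,0,0,0,0],[0.01,0,0,0,0],[0.005,0,0,0,0],[0.005,0,0,0,0],[0.005,0,0,0,0],[0.005,0,0,0,0]]' 90; python3 -m pendant '[[0.005,0,0,0.001,0],[0.005,0,0,0.001,0],[0.005,0,0,0,0],[0.005,0,0,0,0]]'
```

```text
t: 3.32
eef_pos: [0.4669, 0.0492, 0.3805]
tool_rot: [0.001, 0.068, 0.998, 0.0]
contact_force: [0.2, -0.4, 0.2]
gripper_width: 0.17
grasp_force: 89.2
t: 3.65
eef_pos: [0.4669, 0.0492, 0.3787]
tool_rot: [0.001, 0.068, 0.998, 0.0]
contact_force: [-1.7, -0.2, 7.0]
gripper_width: 0.169
grasp_force: 90.3
```

```bash
python3 -m pendant '[[0.005,0,0,0.0012,1],[0.005,0,0,0.0012,3],[0.005,0,0,0.001,3],[0.005,0,0,0.001,3]]'; python3 -m pendant '[[0.005,0,0,0.0007,3],[0.005,0,0,0.0007,3],[0.005,0,0,0.0007,3],[0.005,0,0,0.0007,3]]'
```

```text
t: 3.98
eef_pos: [0.4671, 0.0492, 0.3759]
tool_rot: [0.001, 0.156, 0.988, 0.001]
contact_force: [-10.2, -1.0, 30.5]
gripper_width: 0.173
grasp_force: 94.0
t: 4.32
eef_pos: [0.4672, 0.0492, 0.374]
tool_rot: [0.0, 0.259, 0.966, 0.001]
contact_force: [-13.7, -0.5, 40.1]
gripper_width: 0.175
grasp_force: 95.1
```

Force is too high at 40 N. I'll back off to about 18 N and keep turning.

```bash
python3 -m pendant '[[0.005,0,0,-0.0013,3],[0.005,0,0,0.0002,4],[0.005,0,0,0.0002,4],[0.005,0,0,0.0002,4]]'; python3 -m pendant '[[0.005,0,0,0.0004,4],[0.005,0,0,0.0004,4],[0.005,0,0,0.0004,4],[0.005,0,0,0.0004,4]]'
```

```text
t: 4.65
eef_pos: [0.4671, 0.0495, 0.3733]
tool_rot: [0.001, 0.383, 0.924, 0.001]
contact_force: [-2.5, 1.6, 12.0]
gripper_width: 0.17
grasp_force: 92.4
t: 4.98
eef_pos: [0.4673, 0.0496, 0.3717]
tool_rot: [0.001, 0.508, 0.862, 0.002]
contact_force: [-5.4, 1.4, 19.8]
gripper_width: 0.172
grasp_force: 91.8
```

```bash
python3 -m pendant '[[0.005,0,0,0.0004,4],[0.005,0,0,0.0004,4],[0.005,0,0,0.0004,4],[0.005,0,0,0.0004,4]]'; python3 -m pendant '[[0.005,0,0,0.0003,4],[0.005,0,0,0.0003,4],[0.005,0,0,0.0003,3],[0.005,0,0,0.0003,3]]'
```

```text
t: 5.32
eef_pos: [0.4676, 0.0497, 0.3707]
tool_rot: [0.0, 0.622, 0.783, 0.002]
contact_force: [-4.6, 1.1, 20.3]
gripper_width: 0.171
grasp_force: 92.8
t: 5.65
eef_pos: [0.4679, 0.0496, 0.3705]
tool_rot: [-0.0, 0.713, 0.701, 0.002]
contact_force: [-11.3, 1.0, 39.3]
gripper_width: 0.168
grasp_force: 94.7
```

Depth is about 10 mm and the force is now rising steeply, so it's probably home. I'll rock it at moderate force to confirm.

```bash
python3 -m pendant '[[0.005,0,0,-0.001,4],[0.005,0,0,0,6],[0.005,0,0,0,4],[0.005,0,0,0,-4],[0.005,0,0,0,-6],[0.005,0,0,0,-4],[0.005,0,0,0,0]]'
cat > k.py <<'E'
from h import *
np.set_printoptions(precision=4,suppress=True)
for cam in('scene','top'):
    im,dep=bot.read_camera(cam)
    cv2.imwrite('pics/%s_k.png'%cam,cv2.resize(im[190:330,170:340],(680,560),interpolation=cv2.INTER_CUBIC))
    for n in('key_grip','bar_end'):
        for r in bot.pinpoint(n,cam)[:1]: print(cam,n,round(r['score'],2),r['at'],at_z(cam,r['at'],.215),at_depth(cam,r['at'],dep))
E
python3 k.py
```

```text
t: 6.23
eef_pos: [0.4678, 0.0496, 0.3706]
tool_rot: [0.0, 0.711, 0.703, 0.002]
contact_force: [-6.7, 1.1, 24.7]
gripper_width: 0.169
grasp_force: 93.3
scene key_grip 0.51 [239.3, 270.9] [0.4627 0.0456 0.215 ] [0.4671 0.0381 0.2272]
scene bar_end 0.54 [249.7, 255.1] [0.469  0.0902 0.215 ] [0.4961 0.0384 0.2925]
top bar_end 0.37 [357.6, 293.0] [0.4664 0.0841 0.215 ] [0.4662 0.0848 0.2236]
```

View pics/scene_k.png

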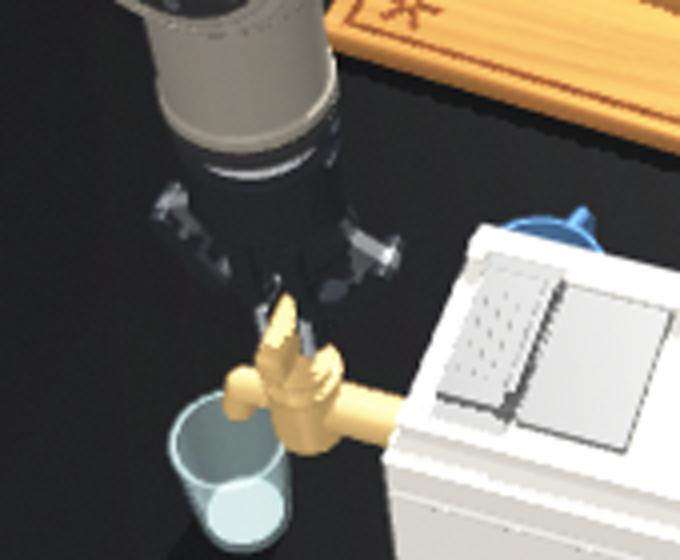

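The scene crop shows the bar square across the tap and the shoulder down on the barrel, near (300, 380) in the crop. The bar top reads about 0.224 to 0.227. I'll relax, release, lift and check from the wrist.

```bash
python3 -m pendant '[[0.005,0,0,-0.0008,0],[0.005,0,0,-0.0008,0],[0.04,0,0,0,0],[0.07,0,0,0,0],[0.07,0,0,0,0],[0.07,0,0,-0.01,0],[0.07,0,0,-0.03,0],[0.07,0,0,-0.035,0],[0.07,0,0,0,0]]'
sed -i 's/else .2255/else .215/' m.py; python3 m.py 2; python3 k.py
```

```text
t: 7.28
eef_pos: [0.4683, 0.0486, 0.4503]
tool_rot: [0.002, 0.713, 0.702, 0.004]
contact_force: [1.4, 0.7, 0.5]
gripper_width: 0.817
grasp_force: 0.0
7.2833 [0.4683 0.0486 0.4503] 
 [[ 0.0156  0.9998  0.0085]
 [ 0.9999 -0.0156  0.003 ]
 [ 0.0031  0.0084 -1.    ]] [1.418  0.7255 0.4609] [-0.7424  0.0775  0.5447  2.0002 -0.0473  1.0667 -0.1922]
tank rect ((0.0, 0.0), (0.0, 0.0), 0.0)
key_grip 0.91 [313.4 271.5] z [0.4655 0.0486 0.215 ] d [0.4655 0.0517 0.2242]
bar_end 0.71 [313.  204.9] z [0.4655 0.0818 0.215 ] d [0.4655 0.0829 0.2217]
latch_pad 0.73 [581.4 298. ] z [0.5748 0.0481 0.251 ] d [0.5774 0.0465 0.2471]
scene key_grip 0.58 [238.2, 271.4] [0.461  0.0438 0.215 ] [0.4649 0.0372 0.2258]
scene bar_end 0.74 [245.3, 259.4] [0.4641 0.0769 0.215 ] [0.4684 0.0691 0.227 ]
top key_grip 0.44 [374.6, 291.2] [0.4701 0.0491 0.215 ] [0.458  0.094  0.6389]
top bar_end 0.47 [358.3, 293.7] [0.465  0.0827 0.215 ] [0.4649 0.0831 0.2202]
```

View pics/wrist_2.png

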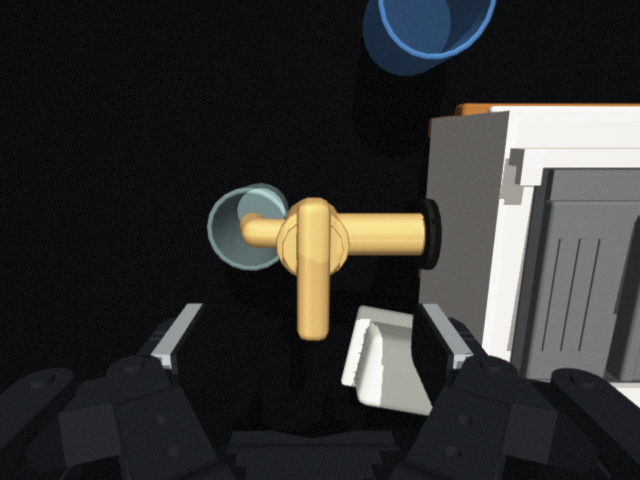

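View pics/scene_k.png

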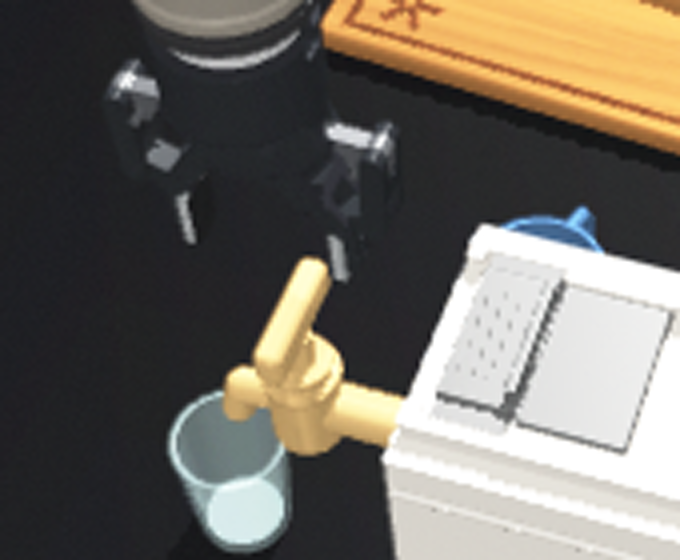

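The wrist picture shows the bar square across the tap, from (313, 200) to (313, 335). The bar top reads 10 to 12 mm lower than before. Along with the hard stop while turning, that means the key is home and holding free. Next is the latch: pad centre at about (0.578, 0.0477).

```bash
python3 -m pendant '[[0.03,0,0.01,-0.005,0],[0,0,0.025,0,0],[0,0.001,0.035,0,0],[0,0,0.037,0,0],[0,0,0,0,0],[0,0,0,0.01,0],[0,0,0,0.01,0],[0,0,0,0.005,0],[0,0,0,0,0]]'; python3 -m pendant '[[0,0,0,0.003,0],[0,0,0,0.003,0],[0,0,0,0,0]]'
```

```text
t: 8.63
eef_pos: [0.5725, 0.0485, 0.4232]
tool_rot: [-0.001, 0.712, 0.702, -0.001]
contact_force: [-1.3, -0.8, 3.1]
gripper_width: -0.002
grasp_force: 1.4
t: 8.88
eef_pos: [0.5732, 0.0484, 0.4186]
tool_rot: [-0.0, 0.712, 0.702, 0.0]
contact_force: [-1.3, -0.2, 4.9]
gripper_width: 0.004
grasp_force: 2.6
```

```bash
python3 -m pendant '[[0,0,0,0.002,0],[0,0,0,0,0],[0,0,0.003,0,0],[0,0,0.004,0,0],[0,0,0.004,0,0],[0,0,0.004,0,0],[0,0,0,0,0]]'
```

```text
t: 9.47
eef_pos: [0.5894, 0.0482, 0.4175]
tool_rot: [0.001, 0.712, 0.702, 0.001]
contact_force: [0.7, -1.2, 6.3]
gripper_width: 0.002
grasp_force: 2.8
```

```bash
python3 -m pendant '[[0,0,0.006,0,0],[0,0,0.006,0,0],[0,0,0.006,0,0],[0,0,0,0,0]]'
python3 - <<'E'
from h import *
im,d=bot.read_camera('scene')
cv2.imwrite('pics/l.png',cv2.resize(im[190:330,200:370],(680,560),interpolation=cv2.INTER_CUBIC))
E
```

```text
t: 9.8
eef_pos: [0.6077, 0.0479, 0.4176]
tool_rot: [0.001, 0.712, 0.702, 0.001]
contact_force: [1.5, -0.3, 6.7]
gripper_width: 0.001
grasp_force: 2.8
```

View pics/l.png

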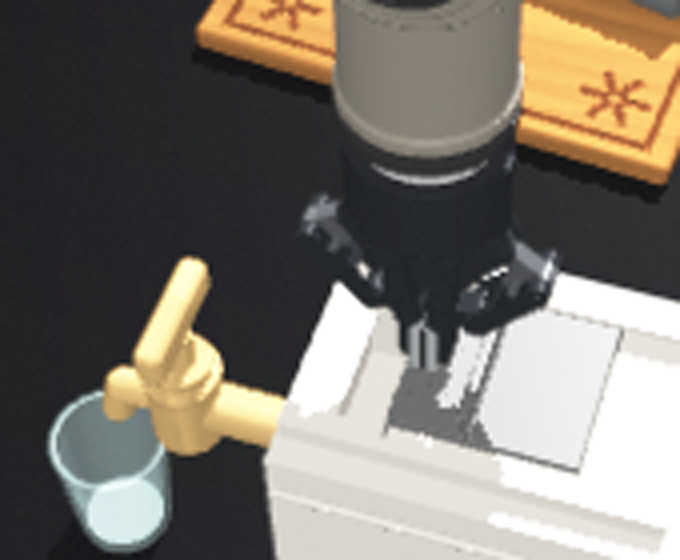

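The cover is sliding: there's a gap at its front edge, near (365, 390). I'll continue to the stop.

```bash
python3 -m pendant '[[0,0,0.006,0,0],[0,0,0.006,0,0],[0,0,0.006,0,0],[0,0,0.006,0,0],[0,0,0.006,0,0],[0,0,0.003,0,0],[0,0,0,0,0]]';python3 -m pendant '[[0,0,0.002,0,0],[0,0,0.002,0,0],[0,0,0,0,0]]'
```

```text
t: 10.43
eef_pos: [0.6405, 0.0474, 0.4176]
tool_rot: [0.001, 0.712, 0.702, 0.001]
contact_force: [0.8, -0.4, 5.4]
gripper_width: 0.0
grasp_force: 2.8
t: 10.68
eef_pos: [0.643, 0.0473, 0.4175]
tool_rot: [-0.001, 0.712, 0.702, -0.0]
contact_force: [-7.0, -0.4, 11.1]
gripper_width: 0.001
grasp_force: 5.1
```

```bash
python3 -m pendant '[[0,0,0.002,0,0],[0,0,0.002,0,0],[0,0,0,0,0]]';python3 -m pendant '[[0,0,0.001,0,0],[0,0,0.001,0,0],[0,0,0,0,0]]'
```

```text
t: 10.93
eef_pos: [0.6464, 0.0473, 0.4175]
tool_rot: [-0.002, 0.712, 0.702, -0.001]
contact_force: [-9.5, -0.3, 13.1]
gripper_width: 0.004
grasp_force: 6.3
t: 11.18
eef_pos: [0.6482, 0.0473, 0.4175]
tool_rot: [-0.002, 0.712, 0.702, -0.001]
contact_force: [-10.0, 0.3, 12.6]
gripper_width: 0.0
grasp_force: 6.5
```

```bash
python3 -m pendant '[[0,0,0.002,0,0],[0,0,0.002,0,0],[0,0,0,0,0]]';python3 -m pendant '[[0,0,0.0015,0,0],[0,0,0.0015,0,0],[0,0,0,0,0]]'
```

```text
t: 11.43
eef_pos: [0.6525, 0.0474, 0.4175]
tool_rot: [-0.002, 0.712, 0.702, -0.001]
contact_force: [-8.2, -0.7, 11.9]
gripper_width: -0.0
grasp_force: 6.1
t: 11.68
eef_pos: [0.655, 0.0473, 0.4175]
tool_rot: [-0.002, 0.712, 0.702, -0.001]
contact_force: [-12.8, -0.4, 14.6]
gripper_width: -0.004
grasp_force: 8.6
```

```bash
python3 -m pendant '[[0,0,0.001,0,0],[0,0,0.001,0,0],[0,0,0,0,0]]';python3 -m pendant '[[0,0,-0.001,0,0],[0,0,-0.002,-0.003,0],[0,0,0,-0.015,0],[0,0,0,-0.035,0],[0,0,-0.03,-0.035,0],[0,0,-0.04,0,0],[0,0,-0.04,0,0],[0,0,0,0,0]]'
python3 - <<'E'
from h import *
np.set_printoptions(precision=4,suppress=True)
for cam in('scene','top','wrist'):
    im,d=bot.read_camera(cam)
    for n in('latch_pad','key_grip','bar_end'):
        for r in bot.pinpoint(n,cam)[:1]: print(cam,n,round(r['score'],2),at_z(cam,r['at'],.244 if n[0]=='l' else .215),at_depth(cam,r['at'],d))
    if cam=='scene': cv2.imwrite('pics/e.png',cv2.resize(im[190:330,200:370],(680,560),interpolation=cv2.INTER_CUBIC))
    if cam=='wrist': cv2.imwrite('pics/ew.png',im)
E
```

```text
t: 11.93
eef_pos: [0.6559, 0.0472, 0.4175]
tool_rot: [-0.004, 0.712, 0.702, -0.003]
contact_force: [-19.2, 0.2, 19.9]
gripper_width: 0.0
grasp_force: 11.2
t: 12.6
eef_pos: [0.5422, 0.0476, 0.4997]
tool_rot: [-0.003, 0.712, 0.702, -0.001]
contact_force: [1.0, -0.3, -1.1]
gripper_width: -0.001
grasp_force: 0.0
scene latch_pad 0.84 [0.6513 0.0485 0.244 ] [0.6519 0.0459 0.2481]
scene key_grip 0.97 [0.468  0.0401 0.215 ] [0.4723 0.0327 0.2272]
scene bar_end 0.93 [0.4645 0.0848 0.215 ] [0.4692 0.0761 0.228 ]
top latch_pad 0.54 [0.649  0.0474 0.244 ] [0.5705 0.0963 0.6891]
top key_grip 0.54 [0.4723 0.0497 0.215 ] [0.4721 0.0505 0.2231]
top bar_end 0.66 [0.4705 0.0832 0.215 ] [0.4703 0.0837 0.221 ]
wrist latch_pad 0.8 [0.6494 0.0473 0.244 ] [0.6486 0.0478 0.2458]
wrist bar_end 0.61 [0.4684 0.0807 0.215 ] [0.4714 0.082  0.2246]
```

View pics/e.png

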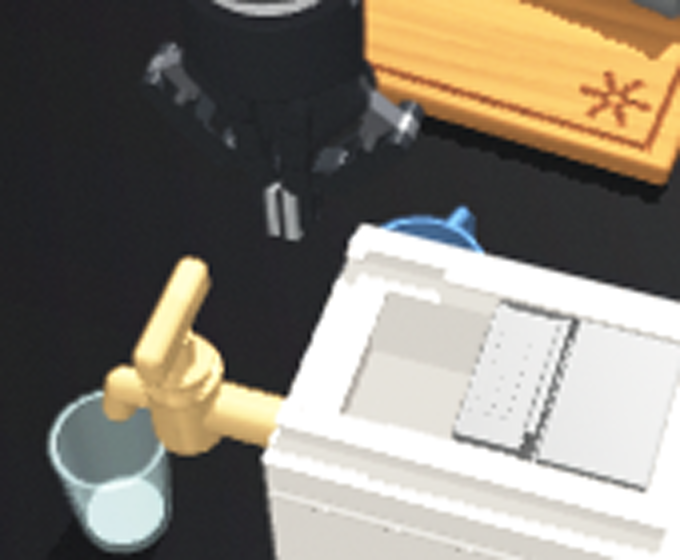

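View pics/ew.png

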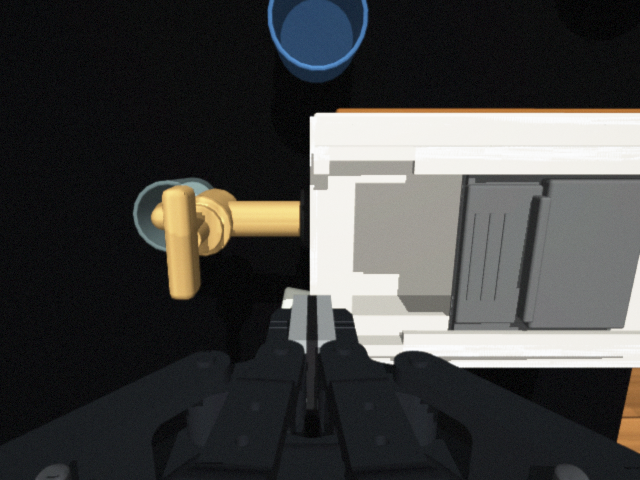

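The final views show the hatch fully open, with the pad at x = 0.649 against 0.6488 expected at the stop. The key is square across the tap and seated, and nothing else has moved.

```bash
python3 -c "
from station import bot
print(bot.hand_in())"
```

```text
the job is handed in; nothing more can be done
None
```

The tap is shut, with its key square across the tap and seated on the barrel; the hatch cover is fully back against its stop; nothing else on the counter was touched; handed in at about 13 s of the 48 s, with no result reported back.

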